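Lock the ring mandrel in its bench bracket with the linchpin

ROBOT

A 6-joint arm with a two-finger parallel gripper is mounted at the origin on the work surface. World frame = base frame: x ahead of the robot, y to its left, z up, the work surface at z = 0. Lengths are in m, angles in rad, forces in N, time in s.
With the tool pointing down it reaches from about 0.325 to 0.85 m from the base axis. Payload 15.5 kg.
Tool frame: the origin (TCP) lies between the finger pads; the fingertips stand 11 mm ahead of it and the grasp point (between the pads) lies 8 mm behind it; z points along the fingers, y is the direction in which the jaws open and shut (so a half turn about z gives the same grasp; the last joint's range is limited). The gripper opens to 91 mm and grips with 3 to 60 N. Pads are 32 mm wide; open, the fingers measure 118 mm over their backs; the gripper's body (76 mm by 178 mm) begins 60 mm behind the grasp point.
Start: joints at [-0.096, 0.494, 1.345, -0, 1.302, -0.096], TCP at [0.625, 0, 0.225] pointing down, gripper open.
Joint ranges: [-2.91, 2.91], [-0.82, 2.16], [0.22, 2.67], [-1.22, 4.37], [0.12, 2.79], [-3.08, 3.08]. Speed limits (rad/s): [1.89, 1.89, 2.57, 3.01, 3.01, 3.01].

INTERFACE

Orientations are given as [roll, pitch, yaw] about the fixed x, y, z axes, in that order (R = Rz(yaw) Ry(pitch) Rx(roll)).
In Python, from plant import * gives the robot as it stands. The module is installed in compiled form; this text tells all that it offers.
- The arm moves only by the shell command python3 -m inch 'ROWS' [FORCE]. ROWS is JSON, a list of rows, each a list of 7 numbers: the shift along the world's x, y, z in m, then the turn, a rotation vector about the world's x, y, z in rad, then the closure, from -1 (fully open) to 1 (shut). In form: [[tx, ty, tz, ax, ay, az, claw], ...]. A call has 1 to 8 rows; each row is the pose to reach, as a shift and turn from the pose measured when the call began; what a row does not reach only later rows make up. A row lasts 1/8 s, in which the tool goes at most 62.5 mm and 10.7 degrees, less where a joint would pass 70% of its speed; a pose out of reach is approached as far as the arm can. A call with a gripper value outside its range is refused whole. The fingers move at their own pace and stop on an object; FORCE is the grip in N (left out, the last holds). Time passes only in rows, so rows that repeat a pose let the fingers close. It gives the time, the measured TCP pose, the force and the opening at its end, in the units of the state.
- get_obs(): the state, without advancing time (a new reading comes with each control period).
- snapshot(name): name is "scene" or "side" or "wrist"; returns the picture (420x560x3 uint8, blue, green, red); there is no depth.
- get_calibration(name): a dict with "K" (3x3 intrinsics, pixels), "k1" (the pictures are not rectified: a ray, as slopes to the right and down, at radius r is drawn at 1 + k1 r^2 times it, then the intrinsics apply), "R" (3x3) and "t" (3): a world point X has camera coordinates R X + t; the wrist camera has in their place "tool_from_camera" (4x4, takes a point from camera to tool coordinates, whose origin is the TCP and whose axes are the flange's). Camera axes: x right, y down, z forward; pixel columns grow to the right and rows downward; lengths in m; the calibration is good to about 2 mm. A picture is of the moment at which its call begins: read the wrist's pose just before it. get_calibration takes no time and is no camera call.
- close_job(): hands the job in, once; it reports no verdict.
Trained networks look in the newest picture that a camera, given by its name, has taken for a name from the list of things; names that differ only in an ending like _2 or _b are one class to them, and where a whole thing is asked for, a point or a joint stands for the part that bears it (a point fixed in the world has none). Each returns a list of dicts, best first, with "conf" (0 to 1); they miss things now and then, are a little off and sometimes report something else, mostly with a low value. They report only what shows in the picture. A call takes as long as a camera call.
- trace(thing, camera): "region" (420x560 bool, what is visible of it) and "extent" ([left, top, right, bottom] as shares, 0 to 1, of the picture: columns of its width, rows of its height, round what is visible of it).
- place_of(thing, camera): "point" ([row, column] as shares, 0 to 1, of the picture: columns of its width, rows of its height: a listed point, or the origin of a listed thing).
The state is a dict: "t": time; "joint_positions": joint angles; "qd": joint speeds; "joint_efforts": joint torques, N m; "ee_pos": TCP position; "ee_rot": TCP orientation; "force": force on the tool from outside, world axes, zero at the start; "wrist_torque": the same for the moment, N m; "opening": finger opening in m.
Only numpy, scipy, OpenCV 4.12 (cv2) and the standard library are available. Lean on these libraries where they do the work, as an engineer would, in place of code of your own. Each camera call takes 0.05 s, during which the arm holds its last target. There are 200 camera calls.

TASK

The ring mandrel on the goldsmith's bench is held in its green bracket only by friction. Take the linchpin with the blue head and brass ring from the wooden rack, drop it fully home through the hole in the mandrel's square tang with its ring open and pointing out past the tang's free end, and then swing the ring down over the tang and the pin's end until it snaps shut, and let go. Leave the plain red-headed pin standing in the rack.

Things in the scene. Friction and masses are not known exactly. Their poses are not given: they have to be found in the camera images.
- linchpin_head (a point): In the linchpin's blue head, an 18x18x30 mm block reaching 18 mm below to 12 mm above this point; grip its y faces. z up the pin, x where the open ring points. Below this point: ring hinge axis (along y) 26 mm, underside of the 28 mm collar 42 mm, tapered tip of the 10 mm shank 82 mm. Starts upright in either hole (90 mm apart) of a wooden rack 170x60x50 mm tall, collar on its top. About 0.18 kg.
- ring (a joint): Angle (rad) of the linchpin's brass ring about its hinge: 0 open, level along the head's +x; 1.57 shut, hanging down round the tang, below the pin's tip. Wire ring 71 mm across, wire 7 mm; at its far side a flat thumb plate 18x26x5 mm, 60 to 78 mm from the hinge axis. An over-centre spring holds it open and, once pushed past about 0.5 rad, snaps it shut by itself; pressing the plate down takes about 1 N.
- tang_hole (a point): Mouth centre of the upright through-hole in the mandrel's steel tang (28 mm wide, 24 tall), on its flat top, 90 mm above the bench. Hole 16 mm across, 3 mm chamfer. z up, x along the tang to its free end, 27 mm from the hole. The seated collar rests on the top, the tip shows 16 mm below. Behind, at x = -30 mm, stands the fixed green bracket, 64 mm wide, 18 mm higher than the tang.
- plain_pin_head (a point): In the red round head (22 mm across, 28 mm tall, this point at mid-height) of the plain pin without a ring that stands upright in the rack's other hole; not to be moved. z is up along the pin.

How it is judged:
By the outcome, as a careful person would: the job done as asked, in the order asked, and still so for the second after the job is handed in, with the robot touching nothing.
It also fails if it takes over 51 s, if anything falls off the work surface, if the arm or the gripper's body presses on something with over 40 N, if the wrist force passes 120 N, or if a joint passes its speed limit or range.

## Working session

There is one attempt and no reset: what is moved stays moved. The work goes in short steps, Python scripts to look and compute and a shell command to move; the robot and the scene stay as the last step left them, time stands still between calls to the robot, and variables do not carry over. Pictures are saved under pics/ and viewed, about 8 in all and at most 12, crops included, and the job is handed in when it is done.

```bash
mkdir -p pics; cat > h.py <<'E'
from plant import *
import numpy as np, cv2
from scipy.spatial.transform import Rotation as Ro
def cam(n):
    c=get_calibration(n);K=np.array(c["K"])
    if n=="wrist":
        o=get_obs();T=np.eye(4);T[:3,:3]=Ro.from_euler('xyz',o["ee_rot"]).as_matrix();T[:3,3]=o["ee_pos"]
        M=T@np.array(c["tool_from_camera"]);R=M[:3,:3].T;t=-R@M[:3,3]
    else: R=np.array(c["R"]);t=np.array(c["t"])
    return K,c["k1"],R,t
def ray(C,row,col):  # pixels
    K,k1,R,t=C
    d=np.array([(col-K[0,2])/K[0,0],(row-K[1,2])/K[1,1]]);u=d.copy()
    for _ in range(20): u=d/(1+k1*(u@u))
    return -R.T@t, R.T@np.array([u[0],u[1],1])
def onz(C,row,col,z):
    o,d=ray(C,row,col);return o+d*(z-o[2])/d[2]
def tri(rs):
    A=0;b=0
    for o,d in rs:
        d=d/np.linalg.norm(d);P=np.eye(3)-np.outer(d,d);A=A+P;b=b+P@o
    x=np.linalg.solve(A,b)
    return x,[float(np.linalg.norm(np.cross(x-o,d/np.linalg.norm(d)))) for o,d in rs]
def proj(C,X):
    K,k1,R,t=C;p=R@np.array(X)+t;u=p[:2]/p[2];u=u*(1+k1*(u@u));return K[1,1]*u[1]+K[1,2],K[0,0]*u[0]+K[0,2]
E
python3 - <<'E'
from h import *
ims=[]
P={}
for n in ["scene","side","wrist"]:
    C=cam(n);im=snapshot(n);ims.append(im)
    for th in ["linchpin_head","tang_hole","plain_pin_head"]:
        for r in place_of(th,n)[:2]:
            p=np.array(r["point"])*[420,560];print(n,th,round(r["conf"],2),p.round(1))
            P.setdefault(th,[]).append((r["conf"],n,ray(C,*p)))
for th,l in P.items():
    b={}
    for c,n,r in l:
        if c>.3 and n not in b:b[n]=r
    if len(b)>1:
        x,e=tri(list(b.values()));print(th,list(b),x.round(4),np.round(e,4))
cv2.imwrite("pics/a.png",ims[0]);cv2.imwrite("pics/b.png",ims[1]);cv2.imwrite("pics/c.png",ims[2])
print(get_obs()["t"],get_obs()["ee_rot"])
E
```

```text
scene linchpin_head 0.7 [215.  147.3]
scene tang_hole 0.93 [189.  402.9]
scene plain_pin_head 0.59 [247.6 156.6]
side linchpin_head 0.58 [164.2 346.6]
side tang_hole 0.93 [302.3 198.3]
side plain_pin_head 0.48 [157.3 306.5]
linchpin_head ['scene', 'side'] [ 0.4717 -0.2337  0.0906] [0.0016 0.0016]
tang_hole ['scene', 'side'] [0.5562 0.2214 0.0905] [0.0042 0.0042]
plain_pin_head ['scene', 'side'] [ 0.5568 -0.228   0.0933] [0.0013 0.0013]
0.6 [-3.14158504e+00 -1.41484092e-05  1.57079929e+00]
```

View pics/a.png

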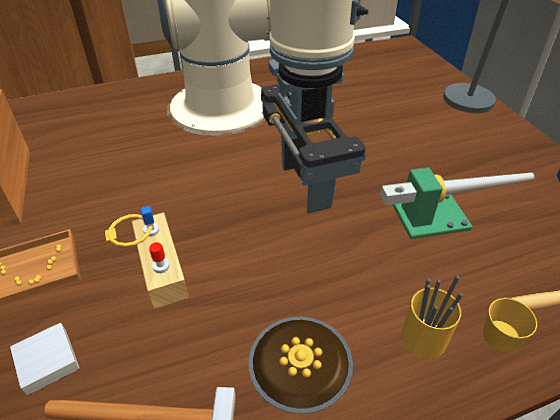

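View pics/b.png

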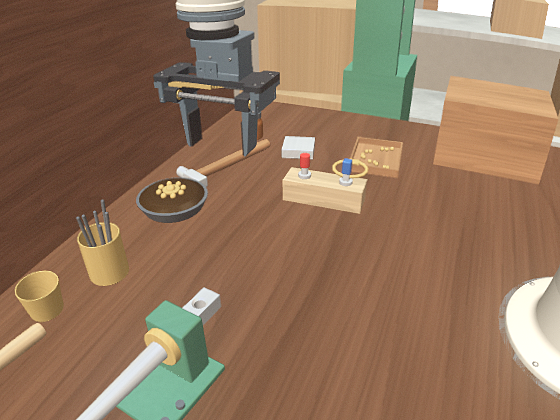

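The scene view shows the blue head at about (147,215), its ring pointing left to a plate at about (110,236), and the red pin at (157,250). The tang's free end points left at about (385,195). The side view agrees. Next I'll move toward the pin and look with the wrist camera.

```bash
python3 - <<'E'
from h import *
print(np.round(get_calibration("wrist")["tool_from_camera"],3).tolist(), get_calibration("wrist")["K"])
C=cam("scene")
print("plate",onz(C,236,110,.066),"head",onz(C,215,147.3,.092))
a=onz(C,195,385,.09);print("tip",a,"hole",onz(C,189,402.9,.09))
E
python3 -m inch '[[-0.04,-0.05,0.02,0,0,0,-1],[-0.08,-0.1,0.02,0,0,0,-1],[-0.11,-0.15,0.02,0,0,0,-1],[-0.13,-0.2,0.02,0,0,0,-1],[-0.13,-0.21,0.02,0,0,0,-1],[-0.13,-0.21,0.02,0,0,0,-1]]'
python3 - <<'E'
from h import *
C=cam("wrist");im=snapshot("wrist");cv2.imwrite("pics/d.png",im)
for th in ["linchpin_head","plain_pin_head"]:
    for r in place_of(th,"wrist")[:2]:
        p=np.array(r["point"])*[420,560];print(th,round(r["conf"],2),p.round(1),onz(C,*p,.092 if th[0]=="l" else .0927).round(4))
for r in trace("ring","wrist")[:2]: print(r["conf"],r["extent"],r["region"].sum()); np.save("ring.npy",r["region"]); 
E
```

```text
[[-0.0, -0.969, -0.246, 0.068], [1.0, -0.001, 0.0, 0.0], [-0.001, -0.246, 0.969, -0.16], [0.0, 0.0, 0.0, 1.0]] [[346.70743883   0.         281.65085452]
 [  0.         346.70743883 215.99370865]
 [  0.           0.           1.        ]]
plate [ 0.47839891 -0.30329574  0.066     ] head [ 0.47542912 -0.23268503  0.092     ]
tip [0.56311477 0.1845235  0.09      ] hole [0.55924109 0.22416099 0.09      ]
t: 1.35
ee_pos: [0.4952, -0.2103, 0.245]
ee_rot: [3.141, -0.0, 1.57]
force: [0.9, 0.0, -0.6]
opening: 0.0914
linchpin_head 0.76 [227.7 255.8] [ 0.4712 -0.2326  0.092 ]
plain_pin_head 0.88 [222.4 349.8] [ 0.5591 -0.2275  0.0927]
0.89 [0.3973, 0.5245, 0.527, 0.6576] 827
```

View pics/d.png

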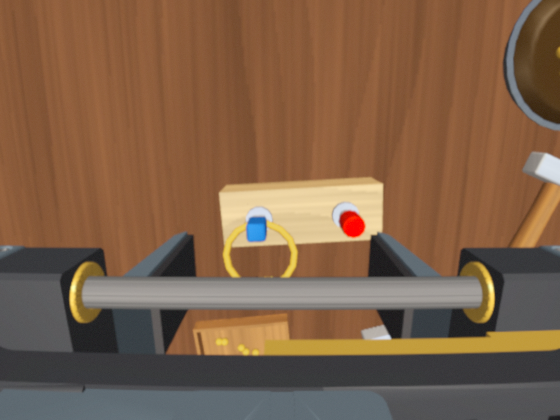

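The wrist view shows the blue head at (256,228), the ring toward the bottom (−y) and the red pin at (350,222). The rack is turned about +3°, and the ring points along (0.05,−1). Now I'll grasp the head.

```bash
python3 -m inch '[[-0.024,-0.0225,-0.03,0,0,0.05,-0.6],[-0.024,-0.0225,-0.08,0,0,0.05,-0.6],[-0.024,-0.0225,-0.12,0,0,0.05,-0.6],[-0.024,-0.0225,-0.15,0,0,0.05,-0.6],[-0.024,-0.0225,-0.159,0,0,0.05,-0.6],[-0.024,-0.0225,-0.159,0,0,0.05,-0.3],[-0.024,-0.0225,-0.159,0,0,0.05,1],[-0.024,-0.0225,-0.159,0,0,0.05,1]]' 40
python3 -m inch '[[0,0,0,0,0,0,1],[0,0,0,0,0,0,1],[0,0,0,0,0,0,1]]' 40
```

```text
t: 2.55
ee_pos: [0.472, -0.2316, 0.0868]
ee_rot: [3.14, 0.001, 1.622]
force: [0.3, -0.1, 0.1]
opening: 0.046
t: 2.92
ee_pos: [0.4719, -0.2316, 0.0869]
ee_rot: [3.14, 0.001, 1.622]
force: [0.1, -0.9, 0.5]
opening: 0.0174
```

```bash
python3 -m inch '[[0,0,0.04,0,0,0,1],[0,0,0.09,0,0,0,1],[0.01,0.04,0.14,0,0,0,1],[0.03,0.1,0.16,0,0,0,1],[0.05,0.16,0.16,0,0,0,1],[0.06,0.22,0.16,0,0,0,1],[0.07,0.28,0.16,0,0,0,1],[0.08,0.34,0.16,0,0,0,1]]'
python3 -m inch '[[0.005,0.06,0,0,0,0,1],[0.005,0.09,0,0,0,0,1],[0.005,0.09,0,0,0,0,1],[0.005,0.09,0,0,0,0,1]]'
python3 - <<'E'
from h import *
C=cam("wrist");im=snapshot("wrist");cv2.imwrite("pics/e.png",im)
o=get_obs();print(o["ee_pos"],o["ee_rot"],o["opening"],o["force"])
for th in ["linchpin_head","tang_hole"]:
    for r in place_of(th,"wrist")[:2]:
        p=np.array(r["point"])*[420,560];print(th,round(r["conf"],2),p.round(1),onz(C,*p,.09 if th[0]=="t" else o["ee_pos"][2]+.005).round(4))
for n in ["scene","side"]:
    im=snapshot(n);cv2.imwrite("pics/e_%s.png"%n,im)
    for th in ["linchpin_head","tang_hole"]:
      for r in place_of(th,n)[:1]:
        p=np.array(r["point"])*[420,560];print(n,th,round(r["conf"],2),p.round(1))
E
```

```text
t: 3.92
ee_pos: [0.5516, 0.1093, 0.2468]
ee_rot: [3.141, 0.001, 1.622]
force: [1.6, -1.1, -2.3]
opening: 0.018
t: 4.42
ee_pos: [0.5564, 0.1987, 0.2465]
ee_rot: [3.141, 0.001, 1.622]
force: [0.4, -0.5, -0.8]
opening: 0.0179
[0.55655274 0.19832559 0.2466859 ] [3.14091579e+00 1.16627739e-03 1.62158112e+00] 0.017463337588625318 [ 0.11860775 -0.59792062 -1.63230703]
tang_hole 0.71 [186.9 280.2] [0.5546 0.2141 0.09  ]
tang_hole 0.41 [281.1 281.5] [0.5606 0.1201 0.09  ]
scene linchpin_head 0.88 [117.7 403.7]
scene tang_hole 0.9 [190.2 400.4]
side linchpin_head 0.75 [198.2 190.8]
side tang_hole 0.69 [301.2 200.3]
```

View pics/e.png

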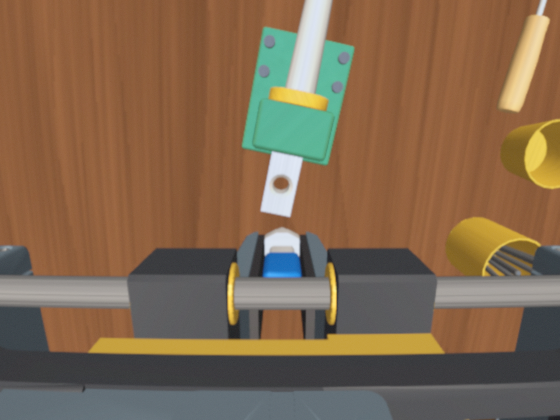

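The wrist view shows the tang from its tip at (277,213) up to the bracket, tilted to the upper right, with the hole at about (281,184). The blue head is held at (282,265). I'll refine the hole position and the tang axis.

```bash
python3 - <<'E'
from h import *
C=cam("wrist");im=cv2.imread("pics/e.png");c=im[140:225,250:315]
hsv=cv2.cvtColor(c,cv2.COLOR_BGR2HSV)
m=((hsv[...,1]<60)&(hsv[...,2]>110)).astype(np.uint8)
n,l,s,ce=cv2.connectedComponentsWithStats(m);i=1+s[1:,4].argmax();m=(l==i).astype(np.uint8)
ext,_=cv2.findContours(m,cv2.RETR_CCOMP,cv2.CHAIN_APPROX_NONE)
f=np.zeros_like(m);big=max(ext,key=cv2.contourArea);cv2.drawContours(f,[big],-1,1,-1)
P=np.array([onz(C,y+140,x+250,.09)[:2] for x,y in big[:,0]]).astype(np.float32)
r=cv2.minAreaRect(P*1000);print("rect mm",r,cv2.boxPoints(r))
h=((f-m)>0).astype(np.uint8);n,l,s,ce=cv2.connectedComponentsWithStats(h);print(s,ce)
j=1+s[1:,4].argmax();print("hole px",ce[j]+[250,140],onz(C,ce[j][1]+140,ce[j][0]+250,.09))
hc=max(cv2.findContours((l==j).astype(np.uint8),cv2.RETR_EXTERNAL,cv2.CHAIN_APPROX_NONE)[0],key=len)
print(cv2.minEnclosingCircle(np.float32([onz(C,y+140,x+250,.09)[:2]*1000 for x,y in hc[:,0]])))
for a,b in [((318,0),(300,95))]: print(onz(C,a[1],a[0],.078),onz(C,b[1],b[0],.078))
# edges from left/right side fit
L=[];Rr=[]
for y in range(160,206):
    xs=np.where(f[y-140])[0]; L.append(onz(C,y,xs[0]+249.5,.09)[:2]);Rr.append(onz(C,y,xs[-1]+250.5,.09)[:2])
for e in (L,Rr):
    e=np.array(e);k=np.polyfit(e[:,1],e[:,0],1);print("dx/dy",k, "x at hole",np.polyval(k,.214))
cv2.imwrite("pics/f.png",cv2.resize(np.hstack([c,np.repeat(m[...,None]*255,3,2)]),None,fx=6,fy=6,interpolation=0))
E
```

```text
rect mm ((555.406982421875, 216.74588012695312), (57.88770294189453, 30.327106475830078), 81.21864318847656) [[536.0025  190.45624]
 [565.97406 185.82639]
 [574.81146 243.03552]
 [544.8399  247.66537]]
[[   0    0   65   85 5377]
 [  24   37   15   13  148]] [[32.03254603 41.97582295]
 [30.81756757 42.87837838]]
hole px [280.81756757 182.87837838] [0.55533399 0.21820939 0.09      ]
((555.4091796875, 218.0670928955078), 6.605978965759277)
[0.57939206 0.37691121 0.078     ] [0.56871119 0.29728803 0.078     ]
dx/dy [0.15172114 0.50737946] x at hole 0.5398477819138993
dx/dy [0.15442393 0.53694973] x at hole 0.56999645389629
```

View pics/f.png

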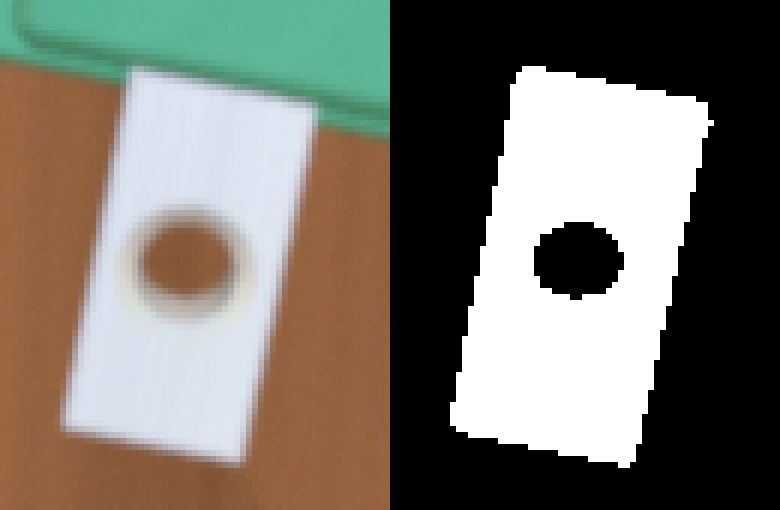

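View pics/e_side.png

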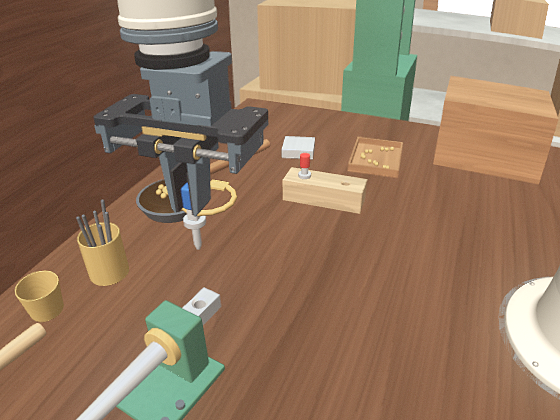

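The zoom shows a clean tang outline with the hole mouth centred at about px (281,183.5). The side view shows the pin held upright with its ring open and the red pin still in the rack. I'll check the cameras' bias against the known head pose.

```bash
python3 - <<'E'
from h import *
S,D=cam("scene"),cam("side")
print("head",tri([ray(S,117.7,403.7),ray(D,198.2,190.8)]))
print("hole",tri([ray(S,190.2,400.4),ray(D,301.2,200.3)]), tri([ray(S,189,402.9),ray(D,302.3,198.3)]))
W=cam("wrist");print(onz(W,183.5,281,.09))
E
python3 -m inch '[[0,0.005,-0.01,0,0,-0.08,1],[-0.001,0.012,-0.03,0,0,-0.16,1],[-0.001,0.02,-0.05,0,0,-0.203,1],[-0.001,0.02,-0.067,0,0,-0.203,1],[-0.001,0.02,-0.067,0,0,-0.203,1],[-0.001,0.02,-0.067,0,0,-0.203,1]]'
python3 - <<'E'
from h import *
o=get_obs();print(o["ee_pos"],o["ee_rot"])
S,D=cam("scene"),cam("side")
p=[]
for n in ["scene","side"]:
    im=snapshot(n);cv2.imwrite("pics/g_%s.png"%n,im);cy,cx=(175,400) if n=="scene" else (270,200)
    p.append(cv2.resize(im[cy-65:cy+65,cx-65:cx+65],None,fx=3,fy=3,interpolation=2))
    for th in ["linchpin_head","tang_hole"]:
      for r in place_of(th,n)[:1]:
        print(n,th,round(r["conf"],2),(np.array(r["point"])*[420,560]).round(1))
cv2.imwrite("pics/g.png",np.hstack(p))
E
```

```text
head (array([0.55460329, 0.1979784 , 0.24641425]), [0.0007739709370355969, 0.0007739709370355635])
hole (array([0.55585027, 0.21674223, 0.08851071]), [0.004071159554287027, 0.004071159554287055]) (array([0.55621012, 0.22131842, 0.0904876 ]), [0.004180841747372725, 0.004180841747372862])
[0.55553054 0.21764168 0.09      ]
t: 5.62
ee_pos: [0.556, 0.219, 0.1805]
ee_rot: [3.14, 0.001, 1.419]
force: [0.3, 0.0, -1.4]
opening: 0.0176
[0.55603085 0.21900449 0.18053197] [3.13978826e+00 5.35623555e-04 1.41887928e+00]
scene linchpin_head 0.63 [149.4 408.9]
scene tang_hole 0.75 [188.2 400.2]
side linchpin_head 0.81 [248.1 188. ]
side tang_hole 0.89 [301.5 199.7]
```

View pics/g.png

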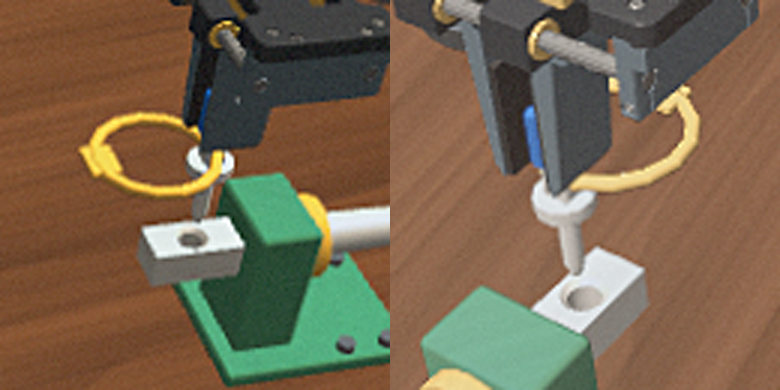

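The crops show the tip just above the tang. In the scene view the tip is at px (401,183) and the hole at (399.3,189.7). In the side view the tip is at (196.7,296.7) and the hole at (199.3,303.7). From these I'll compute the relative offset.

```bash
python3 - <<'E'
from h import *
S,D=cam("scene"),cam("side")
a=tri([ray(S,182.8,401),ray(D,296.2,196.7)]);b=tri([ray(S,189.7,399.3),ray(D,303.7,199.3)])
print("tip",a,"hole",b,b[0]-a[0])
print("hd",tri([ray(S,149.4,408.9),ray(D,248.1,188.)]))
for C in(S,D): print(proj(C,[.556,.219,.1035]),proj(C,[.556,.2175,.09]))
E
```

```text
tip (array([0.55435998, 0.21955232, 0.10286222]), [0.0007950225854684977, 0.000795022585468342]) hole (array([0.55430223, 0.21813594, 0.08681812]), [0.00172727855380157, 0.0017272785538016708]) [-5.77574184e-05 -1.41637803e-03 -1.60440908e-02]
hd (array([0.55822686, 0.21685581, 0.18217191]), [0.0011581039689325264, 0.001158103968932459])
(np.float64(182.97631391678567), np.float64(400.841159697732)) (np.float64(188.68849430167387), np.float64(398.87752712821225))
(np.float64(295.4827054473793), np.float64(195.24462738224267)) (np.float64(301.8730253065109), np.float64(196.99916055107929))
```

```bash
python3 -m inch '[[-0.0002,-0.0014,0,0,0,0,1],[-0.0002,-0.0014,-0.008,0,0,0,1],[-0.0002,-0.0014,-0.016,0,0,0,1],[-0.0002,-0.0014,-0.022,0,0,0,1],[-0.0002,-0.0014,-0.022,0,0,0,1]]'
```

```text
t: 6.55
ee_pos: [0.5553, 0.2175, 0.1576]
ee_rot: [3.141, 0.001, 1.419]
force: [0.9, 0.5, -1.0]
opening: 0.0176
```

```bash
python3 -m inch '[[0,0,-0.008,0,0,0,1],[0,0,-0.016,0,0,0,1],[0,0,-0.022,0,0,0,1],[0,0,-0.026,0,0,0,1],[0,0,-0.028,0,0,0,1],[0,0,-0.028,0,0,0,1]]'
```

```text
t: 7.3
ee_pos: [0.5553, 0.2175, 0.1295]
ee_rot: [3.141, 0.001, 1.419]
force: [-0.7, -0.1, -1.7]
opening: 0.0179
```

```bash
python3 -m inch '[[0,0,-0.002,0,0,0,1],[0,0,-0.003,0,0,0,1],[0,0,-0.003,0,0,0,1]]'
python3 - <<'E'
from h import *
p=[]
for n in ["scene","side"]:
    im=snapshot(n);cy,cx=(175,400) if n=="scene" else (270,200)
    p.append(cv2.resize(im[cy-65:cy+65,cx-65:cx+65],None,fx=3,fy=3,interpolation=2))
cv2.imwrite("pics/i.png",np.hstack(p))
E
```

```text
t: 7.68
ee_pos: [0.5554, 0.2176, 0.1269]
ee_rot: [3.141, 0.001, 1.419]
force: [-2.0, 0.3, 4.6]
opening: 0.0178
```

View pics/i.png

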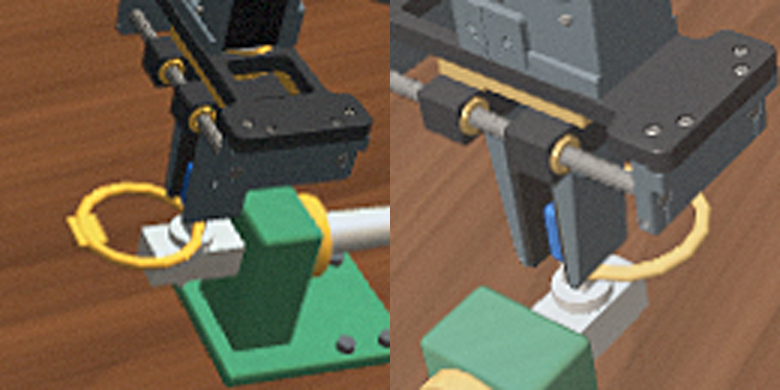

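The pin is home: the collar is on the tang's top, contact is 4.6 N, and the ring is open past the free end. Next I'll release, lift, close the fingers and go over the thumb plate.

```bash
python3 -m inch '[[0,0,0,0,0,0,0.1],[0,0,0,0,0,0,0.1],[0,0,0,0,0,0,0.1],[0,0,0.01,0,0,0,0.1],[0,0,0.03,0,0,0,0.1],[0,0,0.055,0,0,0,0.1],[0,0,0.065,0,0,0,0.1],[0,0,0.065,0,0,0,0.1]]'
python3 -m inch '[[-0.005,-0.035,0,0,0,0,1],[-0.0106,-0.069,0,0,0,0,1],[-0.0106,-0.069,0,0,0,0,1],[-0.0106,-0.069,-0.02,0,0,0,1],[-0.0106,-0.069,-0.045,0,0,0,1],[-0.0106,-0.069,-0.055,0,0,0,1],[-0.0106,-0.069,-0.055,0,0,0,1]]' 10
python3 - <<'E'
from h import *
p=[]
for n in ["scene","side"]:
    im=snapshot(n);cy,cx=(175,390) if n=="scene" else (270,210)
    p.append(cv2.resize(im[cy-65:cy+65,cx-65:cx+65],None,fx=3,fy=3,interpolation=2))
    print([(r["conf"],np.array(r["point"])*[420,560]) for r in place_of("linchpin_head",n)[:1]])
cv2.imwrite("pics/j.png",np.hstack(p))
E
```

```text
t: 8.78
ee_pos: [0.5557, 0.2176, 0.1924]
ee_rot: [3.139, 0.0, 1.419]
force: [0.5, -0.1, -0.4]
opening: 0.0409
t: 9.65
ee_pos: [0.5447, 0.1489, 0.1368]
ee_rot: [3.141, 0.001, 1.419]
force: [-0.0, 0.5, -0.6]
opening: 0.0004
[(0.93, array([173.796, 400.288]))]
[(0.77, array([281.4  , 195.328]))]
```

View pics/j.png

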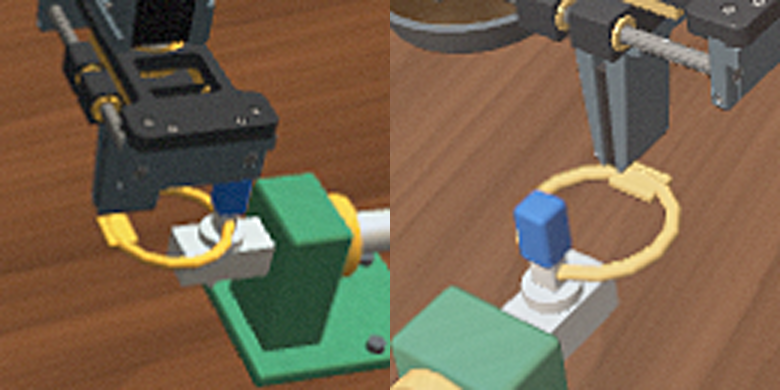

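The pin stands seated with its head free and the ring open, and the closed fingertips are just above the plate. The plate is in the scene at about px (365,187) and in the side view at about (228,265). I'll check where it lies relative to the fingertip.

```bash
python3 - <<'E'
from h import *
S,D=cam("scene"),cam("side")
print(tri([ray(S,186.7,365),ray(D,265,228.3)]),onz(D,265,228.3,.107))
print("head",tri([ray(S,173.8,400.3),ray(D,281.4,195.3)]))
print(proj(D,[.5447,.1489,.1258]),proj(D,[.5449,.1494,.108]),proj(S,[.5449,.1494,.108]))
E
```

```text
(array([0.54353591, 0.14977964, 0.10509218]), [0.0018930626230312482, 0.0018930626230312339]) [0.54137239 0.14992323 0.107     ]
head (array([0.55518646, 0.21436427, 0.12566976]), [0.0003524123036441428, 0.0003524123036441345])
(np.float64(253.8944746520911), np.float64(225.54723080329944)) (np.float64(263.64989126125187), np.float64(226.2370868221749)) (np.float64(185.4928518577774), np.float64(364.416493910606))
```

The plate is where predicted, within 2 mm. Pressing down.

```bash
python3 -m inch '[[0,0,-0.01,0,0,0,1],[0,0,-0.018,0,0,0,1],[0,0,-0.026,0,0,0,1],[0,0,-0.034,0,0,0,1],[0,0,-0.042,0,0,0,1],[0,0,-0.048,0,0,0,1],[0,0,-0.054,0,0,0,1],[0,0,-0.058,0,0,0,1]]'
python3 -m inch '[[0,0,0,0,0,0,1],[0,0,0,0,0,0,1]]'
python3 - <<'E'
from h import *
p=[]
for n in ["scene","side"]:
    im=snapshot(n);cy,cx=(175,390) if n=="scene" else (290,200)
    p.append(cv2.resize(im[cy-65:cy+65,cx-65:cx+65],None,fx=3,fy=3,interpolation=2))
cv2.imwrite("pics/k.png",np.hstack(p))
E
```

```text
t: 10.85
ee_pos: [0.5455, 0.1488, 0.0798]
ee_rot: [3.138, 0.0, 1.419]
force: [-0.6, -0.9, -0.5]
opening: 0.0006
t: 11.1
ee_pos: [0.5456, 0.1488, 0.0799]
ee_rot: [3.138, -0.0, 1.419]
force: [-0.0, -0.6, -0.2]
opening: 0.0002
```

View pics/k.png

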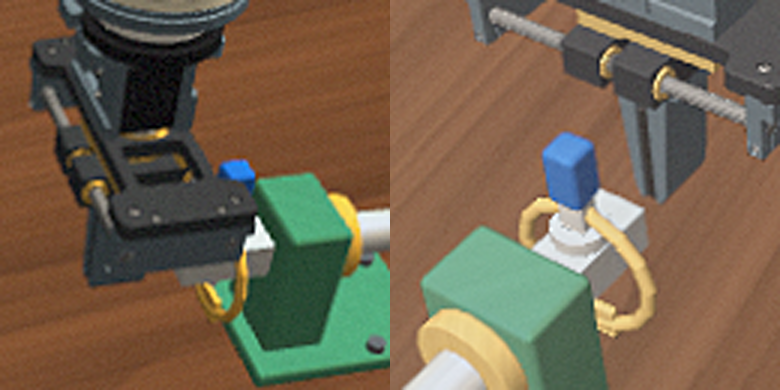

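The ring has snapped down round the tang. I'll withdraw straight up and away, then check.

```bash
python3 -m inch '[[0,-0.01,0.02,0,0,0,1],[0,-0.03,0.06,0,0,0,1],[0,-0.06,0.11,0,0,0,1],[0,-0.1,0.15,0,0,0,1],[0,-0.13,0.16,0,0,0,1],[0,-0.13,0.16,0,0,0,1]]'
python3 - <<'E'
from h import *
p=[]
for n in ["scene","side"]:
    im=snapshot(n);cy,cx=(190,400) if n=="scene" else (290,200)
    p.append(cv2.resize(im[cy-65:cy+65,cx-65:cx+65],None,fx=3,fy=3,interpolation=2))
    for th in ["linchpin_head","plain_pin_head"]: print(n,th,[(r["conf"],(np.array(r["point"])*[420,560]).round(1)) for r in place_of(th,n)[:1]])
cv2.imwrite("pics/l.png",np.hstack(p));print(get_obs()["ee_pos"],get_obs()["force"])
E
```

```text
t: 11.95
ee_pos: [0.5461, 0.0171, 0.2412]
ee_rot: [3.136, -0.0, 1.417]
force: [-0.2, -0.5, -0.3]
opening: 0.0001
scene linchpin_head [(0.9, array([175.3, 402.6]))]
scene plain_pin_head [(0.81, array([251.9, 157.7]))]
side linchpin_head [(0.85, array([283., 193.]))]
side plain_pin_head [(0.52, array([160.2, 303.1]))]
[0.54536581 0.01967603 0.23948738] [-0.6730406   0.99372257  0.45439056]
```

View pics/l.png

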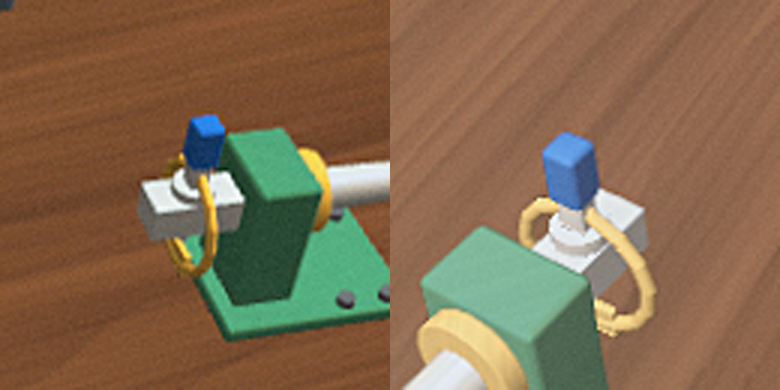

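The pin is upright with its collar on the tang, and the ring hangs shut round it. The network's red-pin point moved about 4 px from the first look, so I'll check that by colour centroid.

```bash
python3 - <<'E'
from h import *
for n,f in [("scene","a"),("side","b")]:
    for im in (cv2.imread(f"pics/{f}.png"),snapshot(n)):
        b,g,r=[im[...,i].astype(int) for i in range(3)];m=((r>130)&(g<60)&(b<60)).astype(np.uint8)
        k,l,s,c=cv2.connectedComponentsWithStats(m);i=1+s[1:,4].argmax();print(n,c[i].round(1),s[i])
E
```

```text
scene [157.2 251.5] [150 243  15  19 194]
scene [157.3 251.3] [150 243  15  19 189]
side [300. 157.] [300 157   1   1   1]
side [300. 157.] [300 157   1   1   1]
```

The red pin hasn't moved. Handing in.

```bash
python3 -c "
from plant import *
print(close_job())"
```

```text
the job is handed in; nothing more can be done
None
```

The linchpin is fully home in the tang with its ring snapped shut, and I handed the job in at about 12 s of robot time. I gripped the blue head, lifted the pin from the rack, turned its ring to point past the tang's free end, and lowered it until the collar met the tang at about 4.6 N. I then let go, pressed the thumb plate down with closed fingers until the ring shut, and backed the arm well away.

**Last checks:**
- **Linchpin and ring:** the scene and side pictures show the pin upright, its collar on the tang, and the ring hanging round the tang with nothing touching it.
- **Red pin:** its scene-picture colour centroid moved only about 0.2 px, so it still stands in the rack. The network's point for it had shifted about 4 px, which I took as network noise. The same colour check in the side picture found too few red pixels to say anything.
- **Head height:** one triangulation before the press put the seated head about 6 mm below the expected 0.132 m. The gripper height at contact and the pictures both agreed with full seating, so I put this down to image error.

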